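# Clear the keg dock and test its tilted valve

### The arm

A 6-joint arm with a two-finger parallel gripper is mounted at the origin on a cart in front of the work surface, level with it; the furniture and walls round the work are solid. World frame = base frame: x ahead of the robot, y to its left, z up, the work surface at z = 0. Lengths are in m, angles in rad, forces in N, time in s.
With the tool pointing down it reaches from about 0.375 to 0.975 m from the base axis. Payload 3.8 kg.
Tool frame: the origin (TCP) lies at the very end of the fingers, on their centre line; the grasp point (between the pads) lies 19 mm behind it; z points along the fingers, y is the direction in which the jaws open and shut (so a half turn about z gives the same grasp; the last joint's range is limited). The gripper opens to 85 mm and grips with 20 to 120 N. Pads are 22 mm wide; open, the fingers measure 114 mm over their backs; the gripper's body (76 mm by 85 mm) begins 54 mm behind the grasp point. The pads swing forward as they close: fully open they stand 13 mm farther back than shut.
Start: joints at [-1.295, 0.264, 1.604, -0, 1.274, -0.037], TCP at [0.208, -0.642, 0.231] pointing down, gripper open.
Joint ranges: [-2.63, 2.63], [-0.94, 2.18], [0.31, 2.57], [-1.31, 4.45], [0, 2.66], [-2.55, 2.55]. Speed limits (rad/s): [2.57, 2.57, 3.14, 3.14, 3.14, 3.14].

### API

Orientations are given as a rotation vector (axis times angle).
In Python, from workcell import bot, viewer gives the robot as it stands.
- The arm moves only by the tool jog_arm, never from a script. Its argument "motion" is a list of rows, each an object of numbers: "dx", "dy", "dz": the shift along the world's x, y, z in cm; "turn": the turn about the world's z in rad. A call has 1 to 12 rows; each row shifts and turns the commanded pose from where the row before left it; what a row does not reach is not made up. A row lasts 1/12 s, in which the tool goes at most 41.7 mm and 7.16 degrees, less where a joint would pass 70% of its speed; a pose out of reach is approached as far as the arm can. A call is refused whole if a number of a shift passes 4.17 or a number of a turn 0.125, either way. A call with a gripper value outside its range is refused whole. "fingers" is the finger opening in cm, from 0 to 8.54, set as the call begins (left out, the last holds). The fingers move at their own pace and stop on an object; "grip_force" is the grip in N (left out, the last holds). Time passes only in rows, so rows that do not move let the fingers close. It gives the time, the measured TCP pose, the force and the opening at its end, in the units of the state.
- bot.read_state(): the state, without advancing time (a new reading comes with each control period).
- viewer.read_camera(name): name is "scene" or "top"; returns (picture, depth): 420x560x3 uint8, red, green, blue; 420x560 float32, m along the optical axis (not along the pixel's ray), 0 where there is no reading.
- viewer.camera_info(name): a dict with "vertical_fov" (degrees; the focal length in pixels is half the picture's height over the tangent of half this angle, whatever the lens; pixels are square), "cx", "cy" (the principal point, pixels), "R" (3x3) and "t" (3): a world point X has camera coordinates R X + t. Camera axes: x right, y down, z forward; pixel columns grow to the right and rows downward; lengths in m; the calibration is good to about 2 mm. A picture is of the moment at which its call begins. camera_info takes no time and is no camera call.
- bot.finish_job(): hands the job in, once; it reports no verdict.
The state is a dict: "time": time; "q": joint angles; "joint_vel": joint speeds; "joint_torque": joint torques, N m; "tool_pos": TCP position; "tcp_rot": TCP orientation; "wrist_force": force on the tool from outside, world axes, zero at the start; "torque": the same for the moment, N m; "width": opening from 0.0 (shut) to 1.0 (fully open).
Only numpy, scipy, OpenCV 4.12 (cv2) and the standard library are available. Lean on these libraries where they do the work, as an engineer would, in place of code of your own. Each camera call takes 0.05 s, during which the arm holds its last target. There are 200 camera calls.

### The job

Clear the two used corks off the keg dock's drip deck into the waste pot. Then take the hand pressure gauge, press its open end squarely onto the dock's tilted valve nipple until it snaps over the catch balls and its mouth is fully down against the round seat, and hold it there against the valve spring: finish while still holding it pressed home. Leave the teaspoons, the tasting glass and the espresso cup where they are.

Things in the scene. Friction and masses are not known exactly. Their poses are not given: they have to be found in the camera images.
- dock: Keg dock, fixed to the worktop: dark steel deck plate 115 (x) x 205 (y) x 8 mm. Origin at the centre of its underside. On its +y part, centred at (8, 55) mm, an aluminium block 66 x 66 mm up to z = 42 carries the tilted valve head; the corks stand on the free -y part of the deck (top at z = 8).
- nipple: Tilted valve head on the dock (fixed to it): a flat round seat of radius 27 mm with a steel nipple in its middle, 17 mm in diameter and 30 mm long, its last 5 mm conical down to 11 mm. Origin at the centre of the seat's face, 52 mm above the worktop; z axis = nipple axis, leaning 25 degrees from vertical towards the dock's -x side (roughly to the robot).
- catch (a point): Point on the nipple's axis 16 mm above the seat, level with three sprung catch balls that stand out to a radius of 12.5 mm and yield inward. The coupler's lip meets them with its mouth 21 mm above the seat; pushing past takes about 10 N, and at 6 mm above the seat it has snapped past (the force drops).
- valve_pin (a joint): Sprung valve pin, 7 mm in diameter, standing 10 mm out of the nipple's end: metres pressed in along the axis, 0 when free, at most 0.0085. The gauge meets it with its mouth 8 mm above the seat; home on the seat it reads about 0.008 and pushes back with about 11 N (2 N at first, 1.1 N per mm more). Let go, it lifts the gauge about 6 mm off the seat.
- coupler: Hand pressure gauge with snap coupler, loose, about 280 g, round, standing mouth down. Origin at the mouth's centre, z up its axis. Steel body 42 mm in diameter up to a shoulder at z = 42, then a black grip neck 30 mm in diameter up to the dial at z = 95. Mouth: lip 5 mm thick with a 20 mm hole; behind it the bore is 29 mm wide, closed at z = 32. Grip the neck; fingertips may push on the shoulder.
- gauge_top (a point): Centre of the dial on top of the hand pressure gauge, 95 mm from its mouth on its axis.
- cork_1: A used bottle cork, loose, 15 g, standing upright on the deck: round, 30 mm in diameter at its foot, 25 mm at the waist (z = 18), 34 mm tall. Origin at the centre of its foot. At the start this is the cork nearer the valve head.
- cork_2: A second cork like it, farther from the valve head.
- bin: Waste pot: open round steel pot, fixed, 120 mm outside diameter, 90 mm tall, wall 4 mm, floor 5 mm. Origin at the centre of its underside.
- spoon_left: Teaspoon, loose, 137 x 28 x 13 mm, lying on the worktop near the dock's left (+y) end; bystander. Origin under its middle, its length along x.
- spoon_right: Teaspoon, loose, 137 x 28 x 13 mm, lying near the dock's right (-y) end; bystander. Origin under its middle, its length along x.
- tasting_glass: Clear glass, loose, 55 mm in diameter, 75 mm tall, at the back left; bystander. Origin at the centre of its foot.
- cup: White espresso cup, loose, 63 mm in diameter, 55 mm tall, with a handle, at the back right; bystander. Origin at its underside.

How it is judged:
By the outcome, as a careful person would: the job done as asked, in the order asked, and still so for the second after the job is handed in, while the arm keeps its last pose, push and grip.
It also fails if it takes over 61 s, if anything falls off the work surface, if the arm or the gripper's body presses on something with over 40 N, if the wrist force passes 120 N, or if a joint passes its speed limit or range.

## Working session

There is one attempt and no reset: what is moved stays moved. The work goes in short steps, Python scripts to look and compute and a tool call to move; the robot and the scene stay as the last step left them, time stands still between calls to the robot, and variables do not carry over. Pictures are saved under pics/ and viewed, about 8 in all and at most 12, crops included, and the job is handed in when it is done.

Besides the shell and the picture viewer there is one more tool, called after "Call:" by a JSON object that holds its "method" and its "body", one argument or row to a line. jog_arm: Moves the arm, as the interface text tells. Its arguments: {"type":"object","properties":{"motion":{"type":"array"},"fingers":{"type":"number"},"grip_force":{"type":"number"}},"required":["motion"]}

```bash
ls; mkdir -p pics
cat > h.py <<'E'
import numpy as np, cv2
from workcell import bot, viewer
def K(n):
    i=viewer.camera_info(n); f=210/np.tan(np.radians(i['vertical_fov'])/2); return f,i['cx'],i['cy'],np.array(i['R']),np.array(i['t'])
def back(n,u,v,d):
    f,cx,cy,R,t=K(n); u,v,d=map(np.asarray,(u,v,d)); return (np.stack([(u-cx)/f*d,(v-cy)/f*d,d],-1)-t)@R
def ray(n,u,v):
    f,cx,cy,R,t=K(n); d=R.T@np.array([(u-cx)/f,(v-cy)/f,1]); return -R.T@t,d
def atz(n,u,v,z):
    o,d=ray(n,u,v); return o+d*(z-o[2])/d[2]
def proj(n,X):
    f,cx,cy,R,t=K(n); c=R@np.array(X)+t; return c[0]/c[2]*f+cx,c[1]/c[2]*f+cy
def tri(a,b):
    o1,d1=ray(*a);o2,d2=ray(*b); s=np.linalg.lstsq(np.stack([d1,-d2],1),o2-o1,rcond=None)[0]
    p,q=o1+d1*s[0],o2+d2*s[1]; return (p+q)/2,np.linalg.norm(p-q)
def snap(n,name):
    im,d=viewer.read_camera(n); cv2.imwrite(f'pics/{name}.png',im[:,:,::-1]); np.save(f'pics/{name}.npy',d); return im,d
E
python3 - <<'E'
from h import *
s=bot.read_state(); print(s['time'],s['q'],s['tool_pos'],s['tcp_rot'],s['wrist_force'],s['width'])
for n in('scene','top'):
    snap(n,n+'0'); i=viewer.camera_info(n); print(n,K(n)[0],i, ray(n,280,210))
E
```

```text
pics
0.0 [-1.29493609e+00  2.64778683e-01  1.60538796e+00  2.65829758e-06
  1.27370468e+00 -3.69069848e-02] [ 0.20748546 -0.64154188  0.22993729] [-3.10102079e+00 -4.88939917e-01  4.22362320e-04] [-0.10308481  0.0586499  -0.01253962] 1.0026494775499957
scene 420.5643701961664 {'vertical_fov': 53.06857606156513, 'cx': 276.8566305242563, 'cy': 203.16947361778676, 'R': array([[-0.49753539, -0.86743108, -0.00467443],
       [-0.6298502 ,  0.36496008, -0.68563318],
       [ 0.59644552, -0.33818258, -0.7279322 ]]), 't': array([0.32593005, 0.39005138, 0.61458892])} (array([0.04126687, 0.34821194, 0.71633477]), array([ 0.58249725, -0.33873847, -0.73910273]))
top 386.8614487542319 {'vertical_fov': 56.98887478052232, 'cx': 274.91523229871086, 'cy': 214.1878447166577, 'R': array([[ 0.01136373, -0.99991822, -0.00586675],
       [-0.98388545, -0.01013415, -0.17851255],
       [ 0.17843849,  0.00780078, -0.98392015]]), 't': array([0.03177216, 0.55702769, 0.84783656])} (array([0.39640371, 0.03080078, 0.9338263 ]), array([ 0.18923859, -0.00523208, -0.98206483]))
```

View pics/scene0.png

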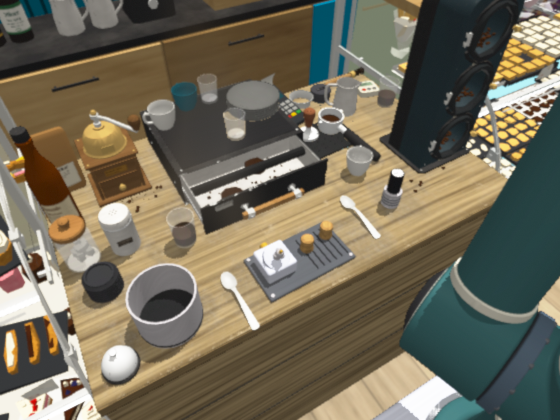

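View pics/top0.png

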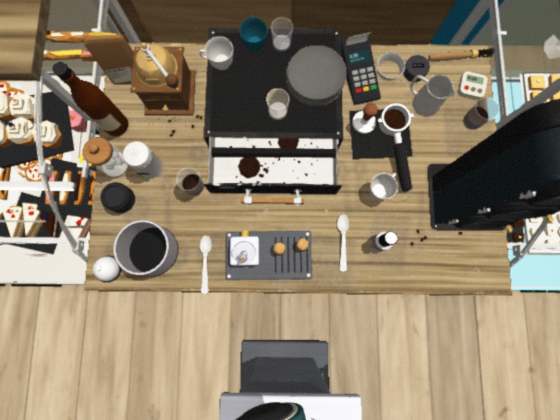

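Run:
```python
import cv2
a=cv2.imread('pics/top0.png')[205:300,220:410]; b=cv2.imread('pics/scene0.png')[160:300,235:415]
a=cv2.resize(a,None,fx=4,fy=4,interpolation=cv2.INTER_CUBIC); b=cv2.resize(b,None,fx=4.2,fy=4.2,interpolation=cv2.INTER_CUBIC)
cv2.imwrite('pics/ta.png',a); cv2.imwrite('pics/sb.png',b)
```

```text
(no output)
```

View pics/ta.png

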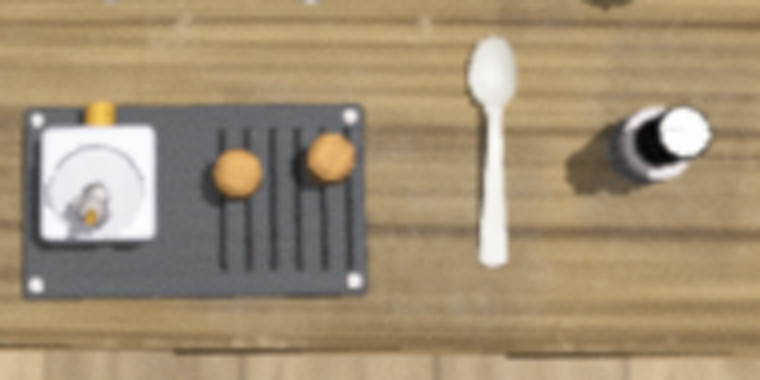

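View pics/sb.png

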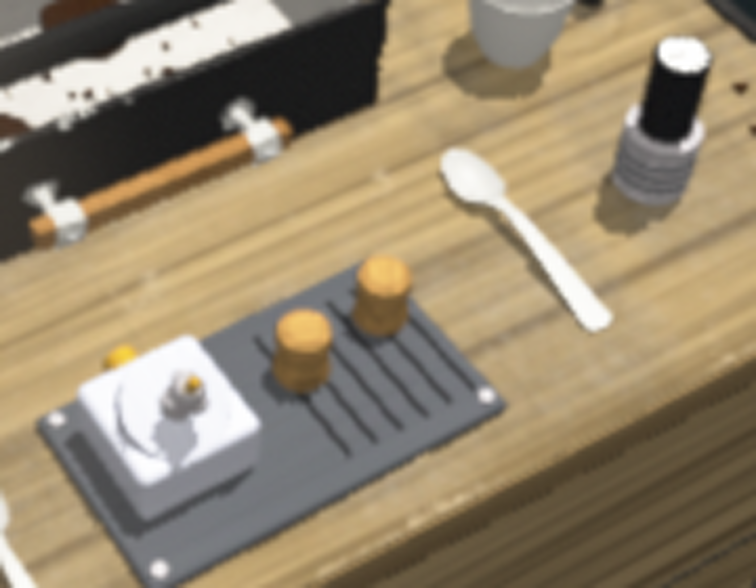

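```bash
cat > m.py <<'E'
from h import *
T=lambda u,v:('top',220+u/4,205+v/4)
S=lambda u,v:('scene',235+u/4.2,160+v/4.2)
if __name__=='__main__':
    np.set_printoptions(precision=4,suppress=True)
    for n,a,b in [('c1',(238,172),(304,326)),('c2',(331,156),(385,274)),('dial',(684,132),(684,56)),('pin',(91,216),(193,384)),('dotA',(37,120),(57,418)),('dotB',(354,281),(486,395)),('dotC',(36,285),(159,569))]:
        print(n,*tri(T(*a),S(*b)))
    for n in('top','scene'):
        d=np.load(f'pics/{n}0.npy'); v,u=np.mgrid[:420,:560]; P=back(n,u,v,d)
        # gauge
        for nm,x0,x1,y0,y1,z0,z1 in [('dial',.4,.7,-.33,-.2,.088,.105),('c1',.38,.6,-.08,0,.036,.05),('c',.38,.6,-.14,.0,.036,.05),('bin',.3,.65,.25,.55,.086,.094),('block',.3,.6,0.02,.2,.036,.046),('deck',.3,.6,-.2,.2,.006,.011)]:
            m=(P[...,0]>x0)&(P[...,0]<x1)&(P[...,1]>y0)&(P[...,1]<y1)&(P[...,2]>z0)&(P[...,2]<z1)&(d>0)
            q=P[m]
            if len(q): print(n,nm,len(q),q.mean(0),(q.min(0)+q.max(0))/2,np.ptp(q,axis=0))
E
python3 m.py
```

```text
c1 [0.4798 0.0271 0.0391] 0.0017862016391362256
c2 [ 0.4897 -0.0273  0.0364] 0.0008544770883800406
dial [ 0.4994 -0.2169  0.0899] 0.0007785297843507024
pin [0.4507 0.1075 0.0799] 0.0008477864997709916
dotA [0.5126 0.1481 0.0077] 0.0011106042539044453
dotB [ 0.419  -0.0424  0.0071] 0.0015376670420369002
dotC [0.4146 0.1458 0.007 ] 0.0016776525244140853
top dial 147 [ 0.4986 -0.2138  0.0941] [ 0.4988 -0.2148  0.0934] [0.0268 0.0289 0.0104]
top c1 114 [ 0.4927 -0.0245  0.0407] [ 0.5358 -0.0196  0.0428] [0.121  0.0356 0.0135]
top c 114 [ 0.4927 -0.0245  0.0407] [ 0.5358 -0.0196  0.0428] [0.121  0.0356 0.0135]
top bin 364 [0.4744 0.3423 0.0891] [0.4733 0.3887 0.0898] [0.1166 0.2325 0.0075]
top block 499 [0.4737 0.0941 0.0412] [0.4719 0.0812 0.041 ] [0.0656 0.1214 0.01  ]
top deck 2573 [0.4617 0.035  0.0081] [ 0.4821 -0.0001  0.0085] [0.1642 0.3993 0.005 ]
scene dial 110 [ 0.4975 -0.2122  0.0928] [ 0.499  -0.2136  0.0922] [0.0307 0.0262 0.0081]
scene c1 109 [ 0.4962 -0.0217  0.0405] [ 0.5301 -0.0185  0.043 ] [0.1072 0.0364 0.0134]
scene c 109 [ 0.4962 -0.0217  0.0405] [ 0.5301 -0.0185  0.043 ] [0.1072 0.0364 0.0134]
scene bin 582 [0.4715 0.3442 0.0889] [0.473  0.3901 0.0898] [0.12   0.2341 0.0077]
scene block 565 [0.4659 0.1013 0.0408] [0.5111 0.0823 0.0409] [0.1449 0.1237 0.0098]
scene deck 2488 [0.4533 0.0441 0.0075] [0.486  0.0003 0.0085] [0.1593 0.3993 0.005 ]
```

Call:
{"method": "jog_arm", "body": {
  "motion": [
    {"dx": 1.6,"dy": 3.6,"turn": 0.075},
    {"dx": 1.6,"dy": 3.6,"turn": 0.075},
    {"dx": 1.6,"dy": 3.6,"turn": 0.075},
    {"dx": 1.6,"dy": 3.6,"turn": 0.075},
    {"dx": 1.6,"dy": 3.6,"turn": 0.075},
    {"dx": 1.6,"dy": 3.6,"turn": 0.075},
    {"dx": 1.6,"dy": 3.6,"turn": 0.075},
    {"dx": 1.6,"dy": 3.6,"turn": 0.075},
    {"dx": 1.6,"dy": 3.6,"turn": 0.075},
    {"dx": 1.6,"dy": 3.6,"turn": 0.075},
    {"dx": 1.6,"dy": 3.6,"turn": 0.075},
    {"dx": 1.6,"dy": 3.6,"turn": 0.075}
  ],
  "fingers": 6.0,
  "grip_force": 25
}}

```text
validation failed for argument at $.mo...
```

Run:
```python
from h import *
np.set_printoptions(precision=4,suppress=True)
for n in('top','scene'):
    d=np.load(f'pics/{n}0.npy'); v,u=np.mgrid[:420,:560]; P=back(n,u,v,d)
    def sel(x0,x1,y0,y1,z0,z1): 
        return P[(P[...,0]>x0)&(P[...,0]<x1)&(P[...,1]>y0)&(P[...,1]<y1)&(P[...,2]>z0)&(P[...,2]<z1)&(d>0)]
    for nm,b in dict(bin=(.35,.6,.35,.55,.086,.094),c1=(.45,.52,.005,.055,.037,.046),c2=(.45,.53,-.055,-.002,.037,.046),blk=(.4,.53,.06,.16,.036,.09),pin=(.42,.5,.08,.14,.066,.095)).items():
        q=sel(*b); print(n,nm,len(q),q.mean(0),(q.min(0)+q.max(0))/2,np.ptp(q,axis=0))
    q=sel(.43,.52,.07,.14,.038,.065); c=np.linalg.lstsq(np.c_[q[:,:2]-[.47,.108],np.ones(len(q))],q[:,2],rcond=None)[0]; print('plane',c)
    for s in np.round(sel(.42,.5,.08,.14,.062,.1),4): print(s,end=' ')
    print()
```

```text
top bin 163 [0.4781 0.3921 0.0891] [0.474  0.428  0.0898] [0.1098 0.1539 0.0075]
top c1 103 [0.4793 0.0287 0.0408] [0.4793 0.0287 0.041 ] [0.0235 0.0255 0.0077]
top c2 104 [ 0.4885 -0.0251  0.0405] [ 0.4881 -0.0246  0.0416] [0.0256 0.0254 0.0087]
top blk 796 [0.471  0.1087 0.0498] [0.4719 0.1098 0.0626] [0.0656 0.0642 0.0531]
top pin 71 [0.4564 0.1086 0.0766] [0.4561 0.1108 0.0783] [0.0207 0.0208 0.0216]
plane [0.033  0.0204 0.0475]
[0.4874 0.1112 0.0638] [0.4875 0.1045 0.0628] [0.4852 0.1135 0.0624] [0.4852 0.0998 0.0642] [0.4827 0.1224 0.0639] [0.4832 0.0932 0.0621] [0.4808 0.093  0.0631] [0.467  0.1129 0.0641] [0.4664 0.1099 0.0719] [0.4664 0.1076 0.0726] [0.4664 0.1054 0.0729] [0.4664 0.1031 0.0731] [0.4647 0.1149 0.0656] [0.4643 0.1123 0.0701] [0.4641 0.1098 0.0729] [0.4644 0.1078 0.0698] [0.4639 0.1051 0.0759] [0.4643 0.1032 0.0717] [0.4645 0.1011 0.0698] [0.4621 0.1167 0.07  ] [0.4619 0.1143 0.0718] [0.4615 0.1115 0.0773] [0.4616 0.1094 0.0765] [0.4616 0.1071 0.0772] [0.4617 0.105  0.0762] [0.4618 0.1029 0.0748] [0.4621 0.1009 0.072 ] [0.4598 0.1188 0.0704] [0.4596 0.1163 0.07
[... 3364 characters left out ...]
23 0.065 ] [0.4564 0.122  0.0688] [0.4552 0.1205 0.0692] [0.4543 0.1189 0.0692] [0.4523 0.1178 0.0709] [0.4504 0.1167 0.0723] [0.4496 0.115  0.0721] [0.4483 0.1136 0.0727] [0.4475 0.1119 0.0725] [0.4478 0.1095 0.0705] [0.4484 0.107  0.0681] [0.4477 0.1051 0.0675] [0.4558 0.1224 0.0666] [0.4535 0.1215 0.0688] [0.4523 0.12   0.0692] [0.4523 0.1178 0.0677] [0.4519 0.1159 0.0667] [0.45   0.1148 0.0683] [0.4474 0.1141 0.0709] [0.447  0.1121 0.07  ] [0.4474 0.1097 0.0678] [0.4489 0.1066 0.0639] [0.4469 0.1056 0.0656] [0.4549 0.1207 0.0634] [0.452  0.1202 0.0665] [0.453  0.1174 0.0633] [0.4506 0.1144 0.0641] [0.4489 0.111  0.0638] [0.4476 0.1096 0.0643] [0.4477 0.1074 0.0627] [0.4471 0.1055 0.0622]
```

Call:
{"method": "jog_arm", "body": {
  "motion": [
    {"dx": 1.6,"dy": 3.6,"dz": 0,"turn": 0.075},
    {"dx": 1.6,"dy": 3.6,"dz": 0,"turn": 0.075},
    {"dx": 1.6,"dy": 3.6,"dz": 0,"turn": 0.075},
    {"dx": 1.6,"dy": 3.6,"dz": 0,"turn": 0.075},
    {"dx": 1.6,"dy": 3.6,"dz": 0,"turn": 0.075},
    {"dx": 1.6,"dy": 3.6,"dz": 0,"turn": 0.075},
    {"dx": 1.6,"dy": 3.6,"dz": 0,"turn": 0.075},
    {"dx": 1.6,"dy": 3.6,"dz": 0,"turn": 0.075},
    {"dx": 1.6,"dy": 3.6,"dz": 0,"turn": 0.075},
    {"dx": 1.6,"dy": 3.6,"dz": 0,"turn": 0.075},
    {"dx": 1.6,"dy": 3.6,"dz": 0,"turn": 0.075},
    {"dx": 1.6,"dy": 3.6,"dz": 0,"turn": 0.075}
  ],
  "fingers": 6.0,
  "grip_force": 25
}}

```text
time: 1.1
tool_pos: [0.3997, -0.2083, 0.231]
tcp_rot: [-2.578, -1.795, 0.0]
wrist_force: [-0.1, 0.2, -0.1]
width: 0.702
```

Call:
{"method": "jog_arm", "body": {
  "motion": [
    {"dx": 1.75,"dy": 3.65,"dz": 0,"turn": 0.07},
    {"dx": 1.75,"dy": 3.65,"dz": 0,"turn": 0.07},
    {"dx": 1.75,"dy": 3.65,"dz": 0,"turn": 0.07},
    {"dx": 1.75,"dy": 3.65,"dz": 0,"turn": 0.07},
    {"dx": 1.75,"dy": 3.65,"dz": 0,"turn": 0.077},
    {"dx": 0.15,"dy": 0.15,"dz": -2,"turn": 0},
    {"dx": 0,"dy": 0,"dz": -4,"turn": 0},
    {"dx": 0,"dy": 0,"dz": -4,"turn": 0},
    {"dx": 0,"dy": 0,"dz": -4,"turn": 0},
    {"dx": 0,"dy": 0,"dz": -4,"turn": 0},
    {"dx": 0,"dy": 0,"dz": -2.3,"turn": 0},
    {"dx": 0,"dy": 0,"dz": -0.8,"turn": 0}
  ]
}}

```text
time: 2.1
tool_pos: [0.4839, -0.0257, 0.0154]
tcp_rot: [-2.217, -2.215, 0.009]
wrist_force: [-0.7, 0.1, 0.4]
width: 0.699
```

Call:
{"method": "jog_arm", "body": {
  "motion": [
    {"dx": 0.3,"dy": 0,"dz": 0,"turn": 0},
    {"dx": 0,"dy": 0,"dz": 0,"turn": 0},
    {"dx": 0,"dy": 0,"dz": 0,"turn": 0},
    {"dx": 0,"dy": 0,"dz": 0,"turn": 0},
    {"dx": 0,"dy": 0,"dz": 0,"turn": 0},
    {"dx": 0,"dy": 0,"dz": 0,"turn": 0},
    {"dx": 0,"dy": 0,"dz": 0,"turn": 0}
  ],
  "fingers": 1.5
}}

```text
time: 2.68
tool_pos: [0.4935, -0.0265, 0.0222]
tcp_rot: [2.221, 2.218, 0.004]
wrist_force: [-0.8, -0.3, 6.1]
width: 0.313
```

Call:
{"method": "jog_arm", "body": {
  "motion": [
    {"dx": 0,"dy": 0,"dz": 2,"turn": 0},
    {"dx": 0,"dy": 0,"dz": 4,"turn": 0},
    {"dx": 0,"dy": 0,"dz": 4,"turn": 0},
    {"dx": 0,"dy": 2.5,"dz": 3,"turn": 0},
    {"dx": -0.2,"dy": 4,"dz": 0,"turn": 0},
    {"dx": -0.2,"dy": 4,"dz": 0,"turn": 0},
    {"dx": -0.2,"dy": 4,"dz": 0,"turn": 0},
    {"dx": -0.2,"dy": 4,"dz": 0,"turn": 0},
    {"dx": -0.2,"dy": 4,"dz": 0,"turn": 0},
    {"dx": -0.2,"dy": 4,"dz": 0,"turn": 0},
    {"dx": -0.2,"dy": 4,"dz": 0,"turn": 0},
    {"dx": -0.2,"dy": 4,"dz": 0,"turn": 0}
  ]
}}

```text
time: 3.68
tool_pos: [0.4751, 0.3207, 0.1507]
tcp_rot: [2.222, 2.22, 0.001]
wrist_force: [1.3, -0.4, 0.5]
width: 0.312
```

Call:
{"method": "jog_arm", "body": {
  "motion": [
    {"dx": 0,"dy": 4,"dz": 0,"turn": 0},
    {"dx": 0,"dy": 4,"dz": 0,"turn": 0},
    {"dx": 0,"dy": 3.5,"dz": -1,"turn": 0},
    {"dx": 0,"dy": 1,"dz": -3,"turn": 0},
    {"dx": 0,"dy": 0,"dz": -3,"turn": 0},
    {"dx": 0,"dy": 0,"dz": 0,"turn": 0}
  ]
}}

```text
time: 4.18
tool_pos: [0.4713, 0.4416, 0.0735]
tcp_rot: [-2.22, -2.222, 0.018]
wrist_force: [-1.5, -2.2, -1.3]
width: 0.313
```

Call:
{"method": "jog_arm", "body": {
  "motion": [
    {"dx": 0,"dy": 0,"dz": 0,"turn": 0},
    {"dx": 0,"dy": 0,"dz": 0,"turn": 0},
    {"dx": 0,"dy": 0,"dz": 0,"turn": 0},
    {"dx": 0,"dy": 0,"dz": 0,"turn": 0},
    {"dx": 0,"dy": 0,"dz": 3,"turn": 0},
    {"dx": 0,"dy": 0,"dz": 4,"turn": 0},
    {"dx": 0,"dy": -4,"dz": 0,"turn": 0},
    {"dx": 0,"dy": -4,"dz": 0,"turn": 0},
    {"dx": 0,"dy": -4,"dz": 0,"turn": 0},
    {"dx": 0,"dy": -4,"dz": 0,"turn": 0},
    {"dx": 0,"dy": -4,"dz": 0,"turn": 0},
    {"dx": 0,"dy": -4,"dz": 0,"turn": 0}
  ],
  "fingers": 6.0
}}

```text
time: 5.18
tool_pos: [0.4763, 0.202, 0.1523]
tcp_rot: [2.222, 2.219, 0.005]
wrist_force: [1.1, -0.2, -0.5]
width: 0.7
```

Run:
```python
from h import *
a,_=snap('scene','s1'); s=bot.read_state(); print(s['time'],s['q'],s['tool_pos'])
cv2.imwrite('pics/s1c.png',cv2.resize(a[200:360,100:380,::-1],None,fx=2.5,fy=2.5))
```

```text
5.2333 [ 0.34489574  0.0252341   2.0285891  -0.00561635  1.08777651  0.3508107 ] [0.47560602 0.19548425 0.15172315]
```

View pics/s1c.png

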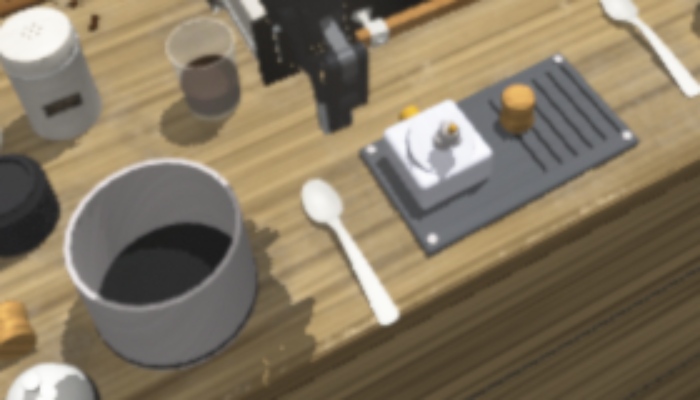

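Run:
```python
from h import *
np.set_printoptions(precision=4,suppress=True)
a,da=snap('scene','s2'); b,db=snap('top','t2')
c=np.hstack([cv2.resize(a[230:400,50:230,::-1],(400,378),interpolation=3),cv2.resize(b[205:295,85:180,::-1],(400,378),interpolation=3)])
cv2.imwrite('pics/c2.png',c)
for u,v in [(104,326),(104,330),(104,334),(108,330),(100,330)]: print(back('scene',u,v,da[v,u]))
```

```text
[0.5016 0.4414 0.0253]
[0.4942 0.4434 0.0248]
[0.4845 0.4448 0.0282]
[0.4914 0.4374 0.0237]
[0.4956 0.4491 0.028 ]
```

View pics/c2.png

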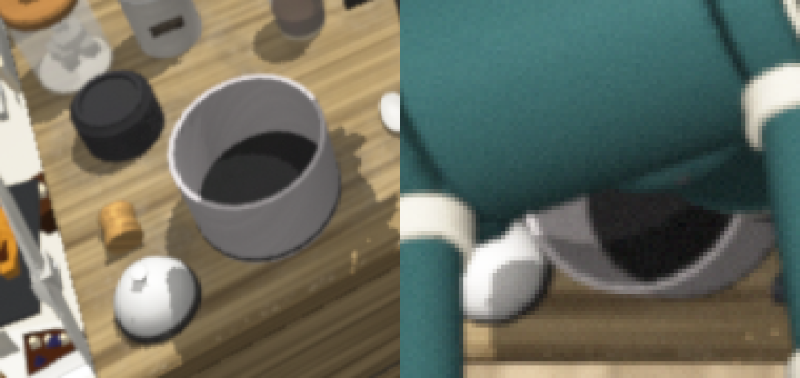

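Run:
```python
from h import *
np.set_printoptions(precision=4,suppress=True)
for n in('top','scene'):
    d=np.load(f'pics/{n}0.npy'); v,u=np.mgrid[:420,:560]; P=back(n,u,v,d)
    m=(P[...,0]>.38)&(P[...,0]<.57)&(P[...,1]>.25)&(P[...,1]<.43)&(P[...,2]>.084)&(P[...,2]<.096)
    q=P[m]; print(n,len(q),(q.min(0)+q.max(0))/2,np.ptp(q,axis=0))
    A=np.c_[2*q[:,:2],np.ones(len(q))]; s=np.linalg.lstsq(A,(q[:,:2]**2).sum(1),rcond=None)[0]; print('circ',s[:2],np.sqrt(s[2]+s[0]**2+s[1]**2))
print(proj('top',[.473,.34,.09]),proj('scene',[.473,.34,.09]))
d=np.load('pics/s2.npy'); v,u=np.mgrid[:420,:560]; P=back('scene',u,v,d)
im=cv2.imread('pics/s2.png').astype(int)
m=(u>88)&(u<120)&(v>312)&(v<346)&(P[...,2]>.006)&(P[...,2]<.045)&(P[...,1]>.415)&(P[...,1]<.48)
q=P[m]; print(len(q),q.min(0),q.max(0),q.mean(0)); t=q[q[:,2]>q[:,2].max()-.008]; print(t.mean(0),len(t))
w,V=np.linalg.eigh(np.cov(q[:,:2].T)); print(w**.5,V)
print(np.round(t,3).tolist())
```

```text
top 373 [0.4733 0.3312 0.0887] [0.1166 0.1185 0.0094]
circ [0.4732 0.331 ] 0.05758269798735762
scene 664 [0.473  0.3327 0.0882] [0.12   0.1193 0.0085]
circ [0.4725 0.3329] 0.057695832267368435
(np.float64(136.25235960676608), np.float64(247.1622389939539)) (np.float64(156.62517951378078), np.float64(293.89977774637873))
342 [0.4807 0.4322 0.0063] [0.5148 0.4609 0.0296] [0.4937 0.446  0.0221]
[0.4965 0.4465 0.0256] 224
[0.0077 0.0103] [[-0.0808 -0.9967]
 [-0.9967  0.0808]]
[[0.515, 0.445, 0.025], [0.513, 0.443, 0.027], [0.512, 0.442, 0.026], [0.513, 0.441, 0.023], [0.511, 0.439, 0.026], [0.512, 0.438, 0.023], [0.512, 0.436, 0.022], [0.514, 0.449, 0.027], [0.513, 0.447, 0.027], [0.511, 0.445, 0.029], [0.511, 0.444, 0.027], [0.511, 0.443, 0.025], [0.508, 0.441, 0.028], [0.508, 0.439, 0.027], [0.508, 0.438, 0.026], [0.51, 0.437, 0.022], [0.509, 0.435, 0.022], [0.514, 0.452, 0.026], [0.511, 0.45, 0.03], [0.511, 0.449, 0.029], [0.511, 0.447, 0.027], [0.51, 0.446, 0.027], [0.508, 0.444, 0.028], [0.507, 0.443, 0.029], [0.508, 0.441, 0.026], [0.508, 0.44, 0.024], [0.507, 0.439, 0.024], [0.506
[... 3789 characters left out ...]
0.443, 0.026], [0.483, 0.441, 0.024], [0.482, 0.44, 0.024], [0.49, 0.457, 0.023], [0.489, 0.455, 0.024], [0.487, 0.454, 0.026], [0.485, 0.452, 0.027], [0.484, 0.45, 0.028], [0.484, 0.449, 0.027], [0.482, 0.447, 0.028], [0.485, 0.447, 0.022], [0.482, 0.445, 0.024], [0.483, 0.444, 0.022], [0.488, 0.458, 0.023], [0.486, 0.456, 0.025], [0.484, 0.454, 0.026], [0.482, 0.452, 0.028], [0.482, 0.451, 0.027], [0.484, 0.45, 0.023], [0.483, 0.448, 0.024], [0.483, 0.447, 0.022], [0.487, 0.458, 0.022], [0.483, 0.456, 0.027], [0.483, 0.455, 0.026], [0.482, 0.453, 0.025], [0.481, 0.452, 0.025], [0.483, 0.451, 0.022], [0.484, 0.457, 0.022], [0.483, 0.455, 0.023], [0.482, 0.453, 0.022], [0.482, 0.457, 0.023]]
```

Call:
{"method": "jog_arm", "body": {
  "motion": [
    {"dx": 0.2,"dy": 2,"dz": 0,"turn": 0.12},
    {"dx": 0.2,"dy": 2.2,"dz": 0,"turn": 0.12},
    {"dx": 0.2,"dy": 2.2,"dz": 0,"turn": 0.12},
    {"dx": 0.2,"dy": 2.2,"dz": 0,"turn": 0.12},
    {"dx": 0.2,"dy": 2.2,"dz": 0,"turn": 0.12},
    {"dx": 0.2,"dy": 2.2,"dz": 0,"turn": 0.12},
    {"dx": 0.2,"dy": 2.2,"dz": 0,"turn": 0.12},
    {"dx": 0.2,"dy": 2.2,"dz": 0,"turn": 0.12},
    {"dx": 0.2,"dy": 2.2,"dz": 0,"turn": 0.12},
    {"dx": 0.2,"dy": 2.2,"dz": 0,"turn": 0.12},
    {"dx": 0.2,"dy": 2.2,"dz": 0,"turn": 0.12},
    {"dx": 0,"dy": 1.2,"dz": 0,"turn": 0.12}
  ],
  "fingers": 4.8
}}

```text
time: 6.33
tool_pos: [0.4978, 0.46, 0.1516]
tcp_rot: [0.195, 3.134, 0.005]
wrist_force: [0.7, -0.4, -0.3]
width: 0.561
```

Call:
{"method": "jog_arm", "body": {
  "motion": [
    {"dx": 0,"dy": -1.3,"dz": 0,"turn": 0.124},
    {"dx": 0,"dy": 0,"dz": -3,"turn": 0},
    {"dx": 0,"dy": 0,"dz": -4,"turn": 0},
    {"dx": 0,"dy": 0,"dz": -3.5,"turn": 0},
    {"dx": 0,"dy": 0,"dz": -2.5,"turn": 0},
    {"dx": 0,"dy": 0,"dz": -1,"turn": 0},
    {"dx": 0,"dy": 0,"dz": -0.6,"turn": 0},
    {"dx": 0,"dy": 0,"dz": 0,"turn": 0}
  ]
}}

```text
time: 7.0
tool_pos: [0.5031, 0.4523, 0.0085]
tcp_rot: [0.01, 3.129, 0.023]
wrist_force: [7.1, 17.5, -0.6]
width: 0.563
```

Call:
{"method": "jog_arm", "body": {
  "motion": [
    {"dx": 0,"dy": 0,"dz": 0,"turn": 0},
    {"dx": 0,"dy": 0,"dz": 0,"turn": 0},
    {"dx": 0,"dy": 0,"dz": 0,"turn": 0},
    {"dx": 0,"dy": 0,"dz": 0,"turn": 0},
    {"dx": 0,"dy": 0,"dz": 0,"turn": 0},
    {"dx": 0,"dy": 0,"dz": 0,"turn": 0}
  ],
  "fingers": 1.5
}}

```text
time: 7.5
tool_pos: [0.5014, 0.4496, 0.0086]
tcp_rot: [0.011, 3.132, 0.016]
wrist_force: [3.2, 9.6, 1.8]
width: 0.316
```

Call:
{"method": "jog_arm", "body": {
  "motion": [
    {"dx": 0,"dy": 0.3,"dz": 2,"turn": 0},
    {"dx": 0,"dy": 0,"dz": 4,"turn": 0},
    {"dx": 0,"dy": 0,"dz": 4,"turn": 0},
    {"dx": 0,"dy": 0,"dz": 4,"turn": 0},
    {"dx": -0.7,"dy": -3,"dz": 0,"turn": 0},
    {"dx": -0.7,"dy": -3,"dz": 0,"turn": 0},
    {"dx": -0.7,"dy": -3,"dz": 0,"turn": 0},
    {"dx": -0.7,"dy": -3,"dz": 0,"turn": 0},
    {"dx": 0,"dy": 0,"dz": 0,"turn": 0},
    {"dx": 0,"dy": 0,"dz": 0,"turn": 0}
  ]
}}

```text
time: 8.33
tool_pos: [0.4697, 0.326, 0.1454]
tcp_rot: [0.014, 3.14, 0.002]
wrist_force: [-0.1, 0.6, 0.5]
width: 0.311
```

Over the pot (0.473, 0.332); lower and release.

Call:
{"method": "jog_arm", "body": {
  "motion": [
    {"dx": 0.3,"dy": 0.5,"dz": -3,"turn": 0},
    {"dx": 0,"dy": 0,"dz": -3,"turn": 0},
    {"dx": 0,"dy": 0,"dz": 0,"turn": 0}
  ]
}}

```text
time: 8.58
tool_pos: [0.4697, 0.3305, 0.0795]
tcp_rot: [-0.011, -3.135, 0.006]
wrist_force: [-1.9, -0.5, -1.2]
width: 0.314
```

Call:
{"method": "jog_arm", "body": {
  "motion": [
    {"dx": 0,"dy": 0,"dz": 0,"turn": 0},
    {"dx": 0,"dy": 0,"dz": 0,"turn": 0},
    {"dx": 0,"dy": 0,"dz": 0,"turn": 0},
    {"dx": 0,"dy": 0,"dz": 0,"turn": 0},
    {"dx": 0,"dy": 0,"dz": 4,"turn": 0},
    {"dx": 0,"dy": 0,"dz": 3.5,"turn": 0},
    {"dx": 0,"dy": -2.5,"dz": 0,"turn": -0.12},
    {"dx": 0,"dy": -2.5,"dz": 0,"turn": -0.12},
    {"dx": 0,"dy": -2.5,"dz": 0,"turn": -0.12},
    {"dx": 0,"dy": -2.5,"dz": 0,"turn": -0.12},
    {"dx": 0,"dy": -2.5,"dz": 0,"turn": -0.12},
    {"dx": 0,"dy": -2.5,"dz": 0,"turn": -0.12}
  ],
  "fingers": 6.0
}}

```text
time: 9.58
tool_pos: [0.4734, 0.1799, 0.161]
tcp_rot: [1.126, 2.93, 0.003]
wrist_force: [0.4, -0.1, 0.4]
width: 0.704
```

Call:
{"method": "jog_arm", "body": {
  "motion": [
    {"dx": 0,"dy": -2.5,"dz": 0,"turn": -0.12},
    {"dx": 0,"dy": -2.5,"dz": 0,"turn": -0.12},
    {"dx": 0,"dy": -2.5,"dz": 0,"turn": -0.12},
    {"dx": 0,"dy": -2.5,"dz": 0,"turn": -0.12},
    {"dx": 0,"dy": -2.5,"dz": 0,"turn": -0.12},
    {"dx": 0,"dy": -2,"dz": 0,"turn": -0.12},
    {"dx": 0,"dy": 0,"dz": 0,"turn": -0.12},
    {"dx": 0,"dy": 0,"dz": 0,"turn": 0}
  ]
}}

```text
time: 10.25
tool_pos: [0.4735, 0.0347, 0.1608]
tcp_rot: [2.223, 2.217, 0.003]
wrist_force: [-0.3, 0.9, -0.0]
width: 0.702
```

Run:
```python
from h import *
np.set_printoptions(precision=4,suppress=True)
a,d=snap('scene','s3'); s=bot.read_state(); print(s['time'],s['q'],s['tool_pos'],s['tcp_rot'])
f=lambda z,zz:None
v,u=np.mgrid[:420,:560]; P=back('scene',u,v,d)
hsv=cv2.cvtColor(a,cv2.COLOR_RGB2HSV)
def rep(n,b):
    m=(P[...,0]>b[0])&(P[...,0]<b[1])&(P[...,1]>b[2])&(P[...,1]<b[3])&(P[...,2]>b[4])&(P[...,2]<b[5]); q=P[m]; print(n,len(q),q.mean(0) if len(q) else '')
    return m
rep('table cork',(.47,.53,.42,.47,.012,.04)); 
m=rep('in bin',(.425,.52,.285,.38,.008,.06)); 
if m.any(): print('colour',a[m].mean(0))
rep('c1',(.45,.52,.0,.055,.037,.046))
```

```text
10.3 [ 0.0218 -0.0636  2.098   0.0002  1.1048  0.0178] [0.4735 0.0353 0.1606] [2.216  2.2246 0.003 ]
table cork 0 
in bin 1493 [0.4871 0.3333 0.0212]
colour [89.3369 82.0757 73.7033]
c1 104 [0.4779 0.0314 0.0402]
```

Call:
{"method": "jog_arm", "body": {
  "motion": [
    {"dx": 0.5,"dy": -0.5,"dz": -2,"turn": 0},
    {"dx": 0,"dy": 0,"dz": -4,"turn": 0},
    {"dx": 0,"dy": 0,"dz": -4,"turn": 0},
    {"dx": 0,"dy": 0,"dz": -3,"turn": 0},
    {"dx": 0,"dy": 0,"dz": -1.4,"turn": 0},
    {"dx": 0,"dy": 0,"dz": 0,"turn": 0}
  ]
}}

```text
time: 10.8
tool_pos: [0.4742, 0.0314, 0.0118]
tcp_rot: [-2.21, -2.226, 0.008]
wrist_force: [-0.2, 0.6, -0.6]
width: 0.702
```

Call:
{"method": "jog_arm", "body": {
  "motion": [
    {"dx": 0,"dy": 0,"dz": 0,"turn": 0},
    {"dx": 0,"dy": 0,"dz": 0,"turn": 0},
    {"dx": 0,"dy": 0,"dz": 0,"turn": 0},
    {"dx": 0,"dy": 0,"dz": 0,"turn": 0},
    {"dx": 0,"dy": 0,"dz": 0,"turn": 0},
    {"dx": 0,"dy": 0,"dz": 0,"turn": 0},
    {"dx": 0,"dy": 0,"dz": 2,"turn": 0},
    {"dx": 0,"dy": 0,"dz": 4,"turn": 0},
    {"dx": 0,"dy": 0,"dz": 4,"turn": 0},
    {"dx": 0,"dy": 1.5,"dz": 4,"turn": 0},
    {"dx": 0,"dy": 4,"dz": 0,"turn": 0},
    {"dx": 0,"dy": 4,"dz": 0,"turn": 0}
  ],
  "fingers": 1.5
}}

```text
time: 11.8
tool_pos: [0.4811, 0.126, 0.1595]
tcp_rot: [2.218, 2.217, 0.013]
wrist_force: [-0.1, -0.1, -0.8]
width: 0.312
```

Call:
{"method": "jog_arm", "body": {
  "motion": [
    {"dx": -0.2,"dy": 4,"dz": 0,"turn": 0},
    {"dx": -0.2,"dy": 4,"dz": 0,"turn": 0},
    {"dx": -0.2,"dy": 4,"dz": 0,"turn": 0},
    {"dx": -0.2,"dy": 4,"dz": 0,"turn": 0},
    {"dx": 0,"dy": 4,"dz": 0,"turn": 0},
    {"dx": 0,"dy": 0.4,"dz": -2,"turn": 0},
    {"dx": 0,"dy": 0,"dz": -4,"turn": 0},
    {"dx": 0,"dy": 0,"dz": -2,"turn": 0},
    {"dx": 0,"dy": 0,"dz": 0,"turn": 0}
  ]
}}

```text
time: 12.55
tool_pos: [0.4657, 0.3274, 0.0693]
tcp_rot: [-2.215, -2.225, 0.015]
wrist_force: [-0.6, -1.1, -0.9]
width: 0.316
```

Call:
{"method": "jog_arm", "body": {
  "motion": [
    {"dx": 0,"dy": 0,"dz": 0,"turn": 0},
    {"dx": 0,"dy": 0,"dz": 0,"turn": 0},
    {"dx": 0,"dy": 0,"dz": 0,"turn": 0},
    {"dx": 0,"dy": 0,"dz": 0,"turn": 0},
    {"dx": 0,"dy": 0,"dz": 4,"turn": 0},
    {"dx": 0,"dy": 0,"dz": 4,"turn": 0},
    {"dx": 0,"dy": -2,"dz": 2,"turn": -0.06},
    {"dx": 0.2,"dy": -4,"dz": 0,"turn": -0.115},
    {"dx": 0.2,"dy": -4,"dz": 0,"turn": -0.115},
    {"dx": 0.2,"dy": -4,"dz": 0,"turn": -0.115},
    {"dx": 0.2,"dy": -4,"dz": 0,"turn": -0.115},
    {"dx": 0.2,"dy": -4,"dz": 0,"turn": -0.115}
  ],
  "fingers": 6.0
}}

```text
time: 13.55
tool_pos: [0.4803, 0.1077, 0.1762]
tcp_rot: [2.805, 1.413, 0.006]
wrist_force: [0.7, 1.9, 0.1]
width: 0.702
```

Call:
{"method": "jog_arm", "body": {
  "motion": [
    {"dx": 0.2,"dy": -4,"dz": 0,"turn": -0.115},
    {"dx": 0.2,"dy": -4,"dz": 0,"turn": -0.115},
    {"dx": 0.2,"dy": -4,"dz": 0,"turn": -0.115},
    {"dx": 0.2,"dy": -4,"dz": 0,"turn": -0.115},
    {"dx": 0.2,"dy": -4,"dz": 0,"turn": -0.115},
    {"dx": 0.2,"dy": -4,"dz": 0,"turn": -0.115},
    {"dx": 0.2,"dy": -4,"dz": 0,"turn": -0.115},
    {"dx": 0.2,"dy": -3,"dz": 0,"turn": -0.115},
    {"dx": 0,"dy": 0,"dz": 0,"turn": 0}
  ]
}}

```text
time: 14.3
tool_pos: [0.4967, -0.2066, 0.1765]
tcp_rot: [3.137, 0.015, 0.006]
wrist_force: [-0.6, -0.4, 1.0]
width: 0.703
```

Run:
```python
from h import *
np.set_printoptions(precision=4,suppress=True)
a,d=snap('scene','s4'); s=bot.read_state(); print(s['time'],s['q'],s['tool_pos'],s['tcp_rot'])
v,u=np.mgrid[:420,:560]; P=back('scene',u,v,d)
for n,z0,z1 in (('dial',.088,.105),('neck',.05,.085)):
    m=(P[...,0]>.45)&(P[...,0]<.55)&(P[...,1]>-.26)&(P[...,1]<-.17)&(P[...,2]>z0)&(P[...,2]<z1); q=P[m]; print(n,len(q),q.mean(0),(q.min(0)+q.max(0))/2)
x,y=[int(t) for t in proj('scene',[.473,.332,.02])]; print(x,y)
c=cv2.resize(a[y-60:y+40,x-60:x+80,::-1],(560,400),interpolation=3); cv2.imwrite('pics/bin.png',c)
```

```text
14.35 [-0.436   0.0427  1.9626 -0.0003  1.133   1.1208] [ 0.4963 -0.2039  0.176 ] [3.1398 0.0221 0.0045]
dial 117 [ 0.4977 -0.2109  0.0929] [ 0.4992 -0.2129  0.092 ]
neck 165 [ 0.4923 -0.2046  0.0676] [ 0.4972 -0.2098  0.0676]
168 312
```

View pics/bin.png

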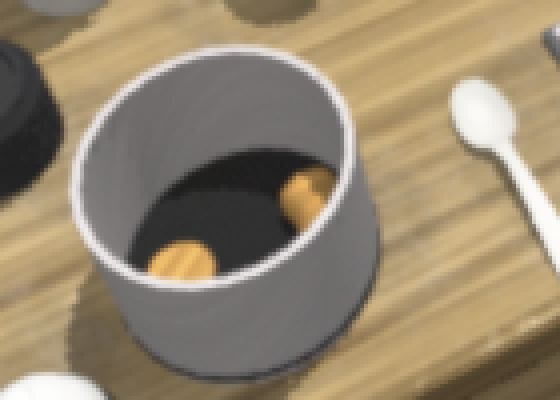

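Call:
{"method": "jog_arm", "body": {
  "motion": [
    {"dx": 0.2,"dy": -1.0,"dz": 0,"turn": 0.01},
    {"dx": 0,"dy": 0,"dz": -3,"turn": 0},
    {"dx": 0,"dy": 0,"dz": -4,"turn": 0},
    {"dx": 0,"dy": 0,"dz": -3.5,"turn": 0},
    {"dx": 0,"dy": 0,"dz": -1.8,"turn": 0},
    {"dx": 0,"dy": 0,"dz": 0,"turn": 0},
    {"dx": 0,"dy": 0,"dz": 0,"turn": 0}
  ]
}}

```text
time: 14.93
tool_pos: [0.4972, -0.2094, 0.0511]
tcp_rot: [-3.14, -0.048, 0.002]
wrist_force: [0.9, -0.2, 0.4]
width: 0.702
```

Call:
{"method": "jog_arm", "body": {
  "motion": [
    {"dx": 0,"dy": 0,"dz": 0,"turn": 0},
    {"dx": 0,"dy": 0,"dz": 0,"turn": 0},
    {"dx": 0,"dy": 0,"dz": 0,"turn": 0},
    {"dx": 0,"dy": 0,"dz": 0,"turn": 0},
    {"dx": 0,"dy": 0,"dz": 0,"turn": 0},
    {"dx": 0,"dy": 0,"dz": 0,"turn": 0}
  ],
  "fingers": 1.5,
  "grip_force": 20
}}

```text
time: 15.43
tool_pos: [0.5, -0.2118, 0.054]
tcp_rot: [3.139, 0.045, 0.007]
wrist_force: [0.5, -1.1, 7.9]
width: 0.333
```

Call:
{"method": "jog_arm", "body": {
  "motion": [
    {"dx": 0,"dy": 0,"dz": 2,"turn": 0},
    {"dx": 0,"dy": 0,"dz": 3,"turn": 0},
    {"dx": 0,"dy": 0,"dz": 0,"turn": 0},
    {"dx": 0,"dy": 0,"dz": 0,"turn": 0}
  ],
  "grip_force": 25
}}

```text
time: 15.77
tool_pos: [0.4993, -0.2113, 0.1033]
tcp_rot: [3.139, 0.045, 0.007]
wrist_force: [0.2, -0.3, -3.3]
width: 0.333
```

Run:
```python
from h import *
np.set_printoptions(precision=4,suppress=True)
d=np.load('pics/top0.npy'); v,u=np.mgrid[:420,:560]; P=back('top',u,v,d)
m=(P[...,1]>-.04)&(P[...,1]<.08)&(P[...,0]>.5)&(P[...,0]<.72); q=P[m]
for x in np.arange(.5,.72,.01):
    w=q[(q[:,0]>=x)&(q[:,0]<x+.01)]; print(round(x,2),len(w),w[:,2].min() if len(w) else '',w[:,2].max() if len(w) else '')
d=np.load('pics/top0.npy');m=(P[...,1]>-.045)&(P[...,1]<.0)&(P[...,0]>.4)&(P[...,0]<.54)&(P[...,2]>.0055)&(P[...,2]<.011); print(P[m].min(0),P[m].max(0))
a,d=snap('scene','s5'); P=back('scene',u,v,d)
for z in np.arange(.05,.16,.01):
    m=(P[...,0]>.45)&(P[...,0]<.55)&(P[...,1]>-.26)&(P[...,1]<-.17)&(P[...,2]>z)&(P[...,2]<z+.01); q=P[m]; print(round(z,2),len(q),q.mean(0) if len(q) else '')
```

```text
0.5 193 0.004087048648036206 0.039934706342613854
0.51 200 0.00392336210498117 0.01346508203165971
0.52 195 -0.005226042826261351 0.01239324501725043
0.53 196 -0.005364167738376093 0.003949516232228063
0.54 195 -0.004443650968001032 0.003974542523044162
0.55 195 -0.0037880050533734403 0.004874203478126295
0.56 194 -0.004729554609967112 0.004456170568288757
0.57 208 -0.004426744912841341 0.060573737748201746
0.58 381 -0.00494488496038017 0.06497503501905645
0.59 142 -0.00493402095233528 0.06333462559353485
0.6 60 -0.002862892354963928 0.05987144251930462
0.61 673 -0.004594578535105448 0.09863179566635451
0.62 2 0.0905007713201397 0.09235421872544022
0.63 0  
0.64 164 0.009257143932876664 0.019317529549270705
0.65 198 0.005813674182129475 0.018646560434281926
0.66 190 0.00917957232574618 0.018882013554008637
0.67 194 0.008723415972053282 0.03072819260586421
0.68 184 0.00959825040547811 0.03143404704651031
0.69 439 0.00929807167439782 0.07059279396528914
0.7 324 0.00999673594581827 0.07142813629855786
0.71 43 0.0601137003953467 0.06758360915991189
[ 0.4116 -0.0447  0.0055] [ 0.5241 -0.0011  0.0109]
0.05 56 [ 0.4871 -0.1979  0.0546]
0.06 62 [ 0.4881 -0.1981  0.0646]
0.07 74 [ 0.4887 -0.1983  0.0749]
0.08 86 [ 0.4904 -0.1979  0.0862]
0.09 75 [ 0.4886 -0.2044  0.093 ]
0.1 39 [ 0.488  -0.2037  0.1055]
0.11 78 [ 0.4896 -0.2004  0.1149]
0.12 80 [ 0.4899 -0.2002  0.1249]
0.13 72 [ 0.4883 -0.2039  0.135 ]
0.14 108 [ 0.4917 -0.214   0.1442]
0.15 103 [ 0.4907 -0.2127  0.1547]
```

Call:
{"method": "jog_arm", "body": {
  "motion": [
    {"dx": 0.8,"dy": 2.2,"dz": 0,"turn": 0},
    {"dx": 0.8,"dy": 3.5,"dz": 0,"turn": 0},
    {"dx": 0.8,"dy": 3.5,"dz": 0,"turn": 0},
    {"dx": 0.8,"dy": 3.5,"dz": 0,"turn": 0},
    {"dx": 0.8,"dy": 3.5,"dz": 0,"turn": 0},
    {"dx": 0.8,"dy": 3.5,"dz": 0,"turn": 0},
    {"dx": 0.5,"dy": 2.2,"dz": 0,"turn": 0},
    {"dx": 0,"dy": 0,"dz": 0,"turn": 0},
    {"dx": 0,"dy": 0,"dz": 0,"turn": 0}
  ]
}}

```text
time: 16.57
tool_pos: [0.5491, 0.0097, 0.0991]
tcp_rot: [-3.141, -0.05, 0.006]
wrist_force: [-0.4, 0.0, -3.3]
width: 0.332
```

Call:
{"method": "jog_arm", "body": {
  "motion": [
    {"dx": 0.25,"dy": 0,"dz": -1,"turn": 0},
    {"dx": 0,"dy": 0,"dz": -1.5,"turn": 0},
    {"dx": 0,"dy": 0,"dz": -1,"turn": 0},
    {"dx": 0,"dy": 0,"dz": -0.5,"turn": 0},
    {"dx": 0,"dy": 0,"dz": 0,"turn": 0},
    {"dx": 0,"dy": 0,"dz": 0,"turn": 0}
  ]
}}

```text
time: 17.07
tool_pos: [0.5526, 0.0077, 0.0605]
tcp_rot: [-3.141, -0.043, 0.003]
wrist_force: [0.4, 0.8, -2.6]
width: 0.334
```

Call:
{"method": "jog_arm", "body": {
  "motion": [
    {"dx": 0,"dy": 0,"dz": -0.4,"turn": 0},
    {"dx": -0.5,"dy": 0,"dz": 0,"turn": 0},
    {"dx": -0.4,"dy": 0,"dz": 0,"turn": 0},
    {"dx": -0.4,"dy": 0,"dz": 0.1,"turn": 0},
    {"dx": -0.4,"dy": 0,"dz": 0.1,"turn": 0},
    {"dx": -0.4,"dy": 0,"dz": 0,"turn": 0},
    {"dx": -0.4,"dy": 0,"dz": 0,"turn": 0},
    {"dx": 0,"dy": 0,"dz": 0,"turn": 0}
  ]
}}

```text
time: 17.73
tool_pos: [0.5296, 0.0082, 0.0609]
tcp_rot: [3.141, 0.046, 0.007]
wrist_force: [3.2, -0.9, 0.6]
width: 0.332
```

Call:
{"method": "jog_arm", "body": {
  "motion": [
    {"dx": -0.4,"dy": 0,"dz": 0,"turn": 0},
    {"dx": -0.4,"dy": 0,"dz": 0,"turn": 0},
    {"dx": -0.4,"dy": 0,"dz": 0,"turn": 0},
    {"dx": -0.4,"dy": 0,"dz": 0,"turn": 0},
    {"dx": -0.3,"dy": 0,"dz": 0,"turn": 0},
    {"dx": 0,"dy": 0,"dz": 0,"turn": 0},
    {"dx": 0,"dy": 0,"dz": 0,"turn": 0}
  ]
}}

```text
time: 18.32
tool_pos: [0.5096, 0.0083, 0.0598]
tcp_rot: [3.141, 0.045, 0.002]
wrist_force: [3.3, -1.2, -0.7]
width: 0.332
```

Run:
```python
from h import *
a,d=snap('scene','s6')
x,y=[int(t) for t in proj('scene',[.52,.01,.05])]; print(x,y)
cv2.imwrite('pics/tilt.png',cv2.resize(a[y-60:y+60,x-80:x+80,::-1],(640,480),interpolation=3))
```

```text
304 218
```

View pics/tilt.png

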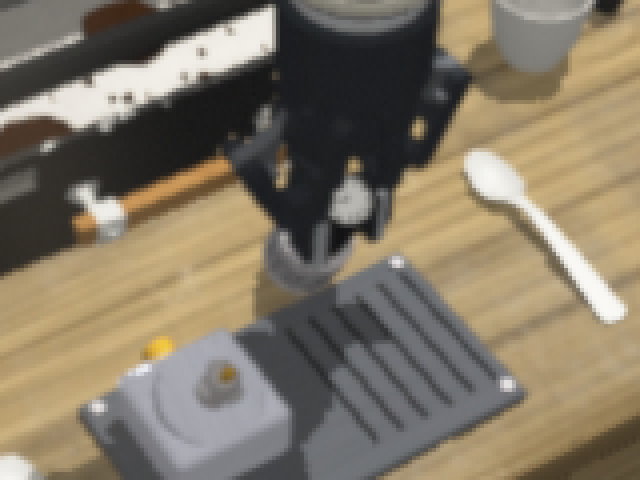

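Call:
{"method": "jog_arm", "body": {
  "motion": [
    {"dx": 0,"dy": 0,"dz": 0,"turn": 0},
    {"dx": 0,"dy": 0,"dz": 0,"turn": 0},
    {"dx": 0.2,"dy": 0,"dz": 2,"turn": 0},
    {"dx": 0,"dy": 0,"dz": 4,"turn": 0},
    {"dx": 0,"dy": 0,"dz": 4,"turn": 0},
    {"dx": -1,"dy": 1,"dz": 2,"turn": 0},
    {"dx": -2.5,"dy": 2.5,"dz": 0,"turn": 0},
    {"dx": -2.5,"dy": 2.5,"dz": 0,"turn": 0},
    {"dx": -2.5,"dy": 2.5,"dz": 0,"turn": 0},
    {"dx": -1.4,"dy": 1.4,"dz": 0,"turn": 0},
    {"dx": 0,"dy": 0,"dz": 0,"turn": 0},
    {"dx": 0,"dy": 0,"dz": 0,"turn": 0}
  ],
  "grip_force": 50
}}

```text
time: 19.37
tool_pos: [0.4091, 0.1077, 0.1776]
tcp_rot: [3.14, 0.049, -0.008]
wrist_force: [-0.3, 0.3, -3.5]
width: 0.324
```

Run:
```python
from h import *
np.set_printoptions(precision=4,suppress=True)
s=bot.read_state(); print(s['tool_pos'],s['wrist_force'],s['q'])
a,d=snap('scene','s7'); b,e=snap('top','t7')
x,y=[int(t) for t in proj('scene',[.43,.107,.12])]; X,Y=[int(t) for t in proj('top',[.43,.107,.12])]; print(x,y,X,Y)
A=cv2.resize(a[y-50:y+50,x-40:x+40,::-1],(480,600),interpolation=3); B=cv2.resize(b[Y-50:Y+50,X-25:X+25,::-1],(300,600),interpolation=3)
cv2.imwrite('pics/both.png',np.hstack([A,B]))
```

```text
[0.4091 0.1077 0.1776] [-0.295   0.3411 -3.4955] [ 0.1984 -0.183   2.1696  0.0002  1.1604  1.7379]
287 245 240 267
```

View pics/both.png

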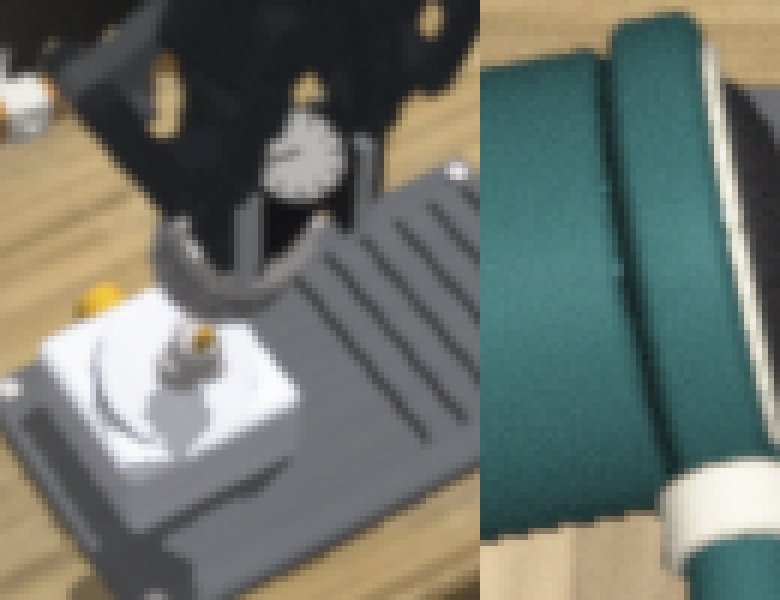

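```bash
cat > fit.py <<'E'
from h import *
from scipy.optimize import least_squares
np.set_printoptions(precision=4,suppress=True)
def fit(name,tcp):
    a=cv2.imread(f'pics/{name}.png')[:,:,::-1].astype(int); d=np.load(f'pics/{name}.npy'); v,u=np.mgrid[:420,:560]; P=back('scene',u,v,d)
    G=np.array(tcp)+[0,0,.021]; ax=np.array([-.4226,-.01,.906])
    w=P-G; s=w@ax; r=np.linalg.norm(w-s[...,None]*ax,axis=-1)
    dial=(s>.008)&(s<.032)&(r<.018)&(a.min(2)>120)
    body=(s<-.025)&(s>-.085)&(r<.026)&(r>.012)
    D=P[dial]; B=P[body]; print(dial.sum(),body.sum())
    c=D.mean(0); n=np.linalg.svd(D-c)[2][2]; n*=np.sign(n[2]); print('dial',c,'normal',n,'tilt',np.degrees(np.arccos(n[2])))
    def res(p):
        x=np.array([p[0],p[1],1]); x/=np.linalg.norm(x); T=np.array(p[2:5])  # T dial centre
        sd=(D-T)@x; wb=B-T; sb=wb@x; rb=np.linalg.norm(wb-sb[:,None]*x,axis=1)
        db=np.where(np.abs(rb-.021)<np.abs(sb+.053),rb-.021,sb+.053)
        return np.r_[sd,db]*1e3
    best=least_squares(res,[-.466,-.01,*c],loss='soft_l1'); p=best.x; x=np.array([p[0],p[1],1]); x/=np.linalg.norm(x); T=p[2:5]
    print('axis',x,'tilt x/y deg',np.degrees(np.arctan(-p[0])),np.degrees(np.arctan(p[1])),'dialc',T,'mouth',T-.095*x,'rms',np.sqrt(np.mean(res(p)**2)))
    return T,x
if __name__=='__main__':
    s=bot.read_state()['tool_pos']; print(s); T,x=fit('s7',[.4091,.1077,.1776]); print('mouth-tcp',T-.095*x-[.4091,.1077,.1776])
E
python3 fit.py
```

```text
[0.4113 0.107  0.1784]
132 251
dial [0.4024 0.1067 0.215 ] normal [-0.4032 -0.0155  0.915 ] tilt 23.799215954371014
axis [-0.3966 -0.009   0.9179] tilt x/y deg 23.368273028233762 -0.5640889882500583 dialc [0.4054 0.1089 0.2164] mouth [0.443  0.1097 0.1292] rms 0.9117092975655551
mouth-tcp [ 0.0339  0.002  -0.0484]
```

Run:
```python
from h import *
from scipy.optimize import least_squares
np.set_printoptions(precision=4,suppress=True)
ax=np.array([-.4226*np.cos(.023),-.4226*np.sin(.023),.9063])
for cam,nm in (('scene','scene0'),('scene','s1'),('scene','s7'),('top','top0')):
    d=np.load(f'pics/{nm}.npy'); v,u=np.mgrid[:420,:560]; P=back(cam,u,v,d)
    O=np.array([.4645,.1085,.052]); w=P-O; s=w@ax; r=np.linalg.norm(w-s[...,None]*ax,axis=-1)
    Q=P[(s>.004)&(s<.045)&(r<.016)]; S=P[(abs(s)<.004)&(r<.026)&(r>.013)]
    def res(p):
        w=Q-[p[0],p[1],.052+p[2]]; s=w@ax; r=np.linalg.norm(w-s[:,None]*ax,axis=1)
        R=np.where(s<.025,.0085,np.where(s<.0305,.0085-(s-.025)*.6,.0035))
        side=r-R; cap=s-.040; capn=s-.030
        e=np.where(s>.0375,np.where(abs(cap)<abs(side),cap,side),side)
        e=np.where((abs(s-.03)<.003)&(abs(capn)<abs(side)),capn,e)
        return np.r_[e,.5*((S-[p[0],p[1],.052+p[2]])@ax)]*1e3
    b=least_squares(res,[.4645,.1085,0],loss='soft_l1',f_scale=1.); p=b.x; print(nm,len(Q),len(S),p,np.sqrt(np.mean(res(p)**2)))
```

```text
scene0 107 363 [ 0.4649  0.1107 -0.0007] 0.8223490426501691
s1 106 362 [ 0.4647  0.1109 -0.0009] 0.8436258235674863
s7 103 323 [ 0.4645  0.1108 -0.0011] 0.8239944181050193
top0 79 266 [ 0.4646  0.1092 -0.0004] 0.8815896352171987
```

Call:
{"method": "jog_arm", "body": {
  "motion": [
    {"dx": 0,"dy": 0.15,"dz": -1.5,"turn": 0},
    {"dx": 0,"dy": 0,"dz": -1.5,"turn": 0},
    {"dx": 0.05,"dy": 0,"dz": -0.8,"turn": 0},
    {"dx": 0,"dy": 0,"dz": 0,"turn": 0},
    {"dx": 0,"dy": 0,"dz": 0,"turn": 0},
    {"dx": 0,"dy": 0,"dz": 0,"turn": 0}
  ]
}}

```text
time: 19.97
tool_pos: [0.4134, 0.1086, 0.1418]
tcp_rot: [-3.141, -0.044, -0.001]
wrist_force: [-0.2, 0.2, -3.3]
width: 0.324
```

Call:
{"method": "jog_arm", "body": {
  "motion": [
    {"dx": -0.2,"dy": 0,"dz": 0,"turn": 0},
    {"dx": 0.17,"dy": 0,"dz": -0.36,"turn": 0},
    {"dx": 0.17,"dy": 0,"dz": -0.36,"turn": 0},
    {"dx": 0.17,"dy": 0,"dz": -0.36,"turn": 0},
    {"dx": 0.17,"dy": 0,"dz": -0.36,"turn": 0},
    {"dx": 0.17,"dy": 0,"dz": -0.36,"turn": 0},
    {"dx": 0,"dy": 0,"dz": 0,"turn": 0},
    {"dx": 0,"dy": 0,"dz": 0,"turn": 0},
    {"dx": 0,"dy": 0,"dz": 0,"turn": 0}
  ]
}}

```text
time: 20.72
tool_pos: [0.4192, 0.1089, 0.1232]
tcp_rot: [3.141, 0.045, -0.001]
wrist_force: [0.0, 0.6, -2.3]
width: 0.325
```

Call:
{"method": "jog_arm", "body": {
  "motion": [
    {"dx": 0.17,"dy": 0,"dz": -0.36,"turn": 0},
    {"dx": 0.17,"dy": 0,"dz": -0.36,"turn": 0},
    {"dx": 0.13,"dy": 0,"dz": -0.27,"turn": 0},
    {"dx": 0.13,"dy": 0,"dz": -0.27,"turn": 0},
    {"dx": 0,"dy": 0,"dz": 0,"turn": 0},
    {"dx": 0,"dy": 0,"dz": 0,"turn": 0}
  ],
  "grip_force": 70
}}

```text
time: 21.22
tool_pos: [0.4253, 0.1085, 0.1101]
tcp_rot: [3.14, 0.045, 0.0]
wrist_force: [0.3, -2.8, -3.5]
width: 0.322
```

Call:
{"method": "jog_arm", "body": {
  "motion": [
    {"dx": 0.13,"dy": 0,"dz": -0.27,"turn": 0},
    {"dx": 0.13,"dy": 0,"dz": -0.27,"turn": 0},
    {"dx": 0,"dy": 0,"dz": 0,"turn": 0},
    {"dx": 0,"dy": 0,"dz": 0,"turn": 0}
  ]
}}

```text
time: 21.55
tool_pos: [0.4277, 0.109, 0.1051]
tcp_rot: [-3.141, -0.045, 0.001]
wrist_force: [0.4, -2.7, -4.0]
width: 0.325
```

Run:
```python
from h import *
from fit import fit
a,d=snap('scene','s8'); s=bot.read_state(); print(s['tool_pos'],s['wrist_force'],s['torque'])
T,x=fit('s8',s['tool_pos']); m=T-.095*x; O=np.array([.4648,.1108,.051]); n=np.array([-.4226,-.0097,.9063]); w=m-O; print('s',w@n,'lat',w-(w@n)*n)
x,y=[int(t) for t in proj('scene',[.45,.109,.09])]
cv2.imwrite('pics/v8.png',cv2.resize(a[y-40:y+35,x-50:x+50,::-1],(800,600),interpolation=3))
```

```text
[0.4277 0.109  0.1052] [ 0.3734 -0.3067 -3.4571] [-0.2161  0.0469 -0.0282]
113 273
dial [0.4207 0.1083 0.1425] normal [-0.4207 -0.0417  0.9062] tilt 25.00936199489937
axis [-0.3633 -0.0078  0.9317] tilt x/y deg 21.301764842638843 -0.4821291921787829 dialc [0.4263 0.1103 0.1447] mouth [0.4608 0.111  0.0562] rms 1.5763777662863123
s 0.00642496401484785 lat [-0.0013  0.0003 -0.0006]
```

View pics/v8.png

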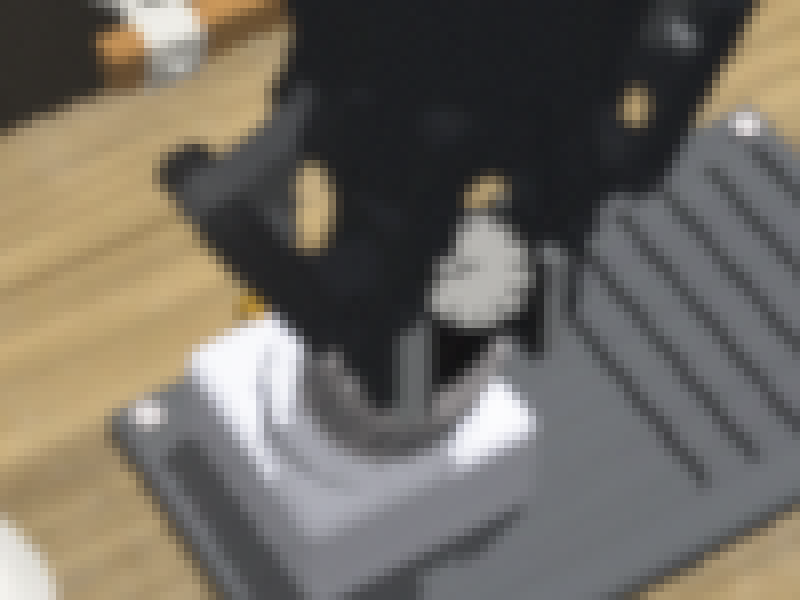

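Call:
{"method": "jog_arm", "body": {
  "motion": [
    {"dx": 0.13,"dy": 0,"dz": -0.27,"turn": 0},
    {"dx": 0.13,"dy": 0,"dz": -0.27,"turn": 0},
    {"dx": 0.13,"dy": 0,"dz": -0.27,"turn": 0},
    {"dx": 0,"dy": 0,"dz": 0,"turn": 0},
    {"dx": 0,"dy": 0,"dz": 0,"turn": 0},
    {"dx": 0,"dy": 0,"dz": 0,"turn": 0}
  ],
  "grip_force": 90
}}

```text
time: 22.1
tool_pos: [0.4307, 0.1092, 0.0992]
tcp_rot: [-3.141, -0.045, 0.005]
wrist_force: [-13.1, -1.5, 19.4]
width: 0.319
```

Call:
{"method": "jog_arm", "body": {
  "motion": [
    {"dx": 0.08,"dy": 0,"dz": -0.18,"turn": 0},
    {"dx": 0,"dy": 0,"dz": 0,"turn": 0},
    {"dx": 0,"dy": 0,"dz": 0,"turn": 0},
    {"dx": 0,"dy": 0,"dz": 0,"turn": 0}
  ]
}}

```text
time: 22.43
tool_pos: [0.4307, 0.1092, 0.0991]
tcp_rot: [-3.141, -0.045, 0.008]
wrist_force: [-22.2, -2.5, 34.3]
width: 0.316
```

Run:
```python
from h import *
from fit import fit
a,d=snap('scene','s9'); s=bot.read_state(); print(s['time'],s['tool_pos'],s['wrist_force'],s['torque'])
T,x=fit('s9',s['tool_pos']); m=T-.095*x; O=np.array([.4648,.1108,.051]); n=np.array([-.4226,-.0097,.9063]); w=m-O; print('s',w@n,'lat',w-(w@n)*n,'dial s',(T-O)@n)
x,y=[int(t) for t in proj('scene',[.45,.109,.08])]
cv2.imwrite('pics/v9.png',cv2.resize(a[y-40:y+35,x-50:x+50,::-1],(800,600),interpolation=3))
```

```text
22.4833 [0.4307 0.1092 0.0991] [-22.47    -2.8972  34.5358] [-0.4289  3.0461 -0.0767]
116 283
dial [0.4238 0.1081 0.1365] normal [-0.4023 -0.0412  0.9146] tilt 23.85115957293296
axis [-0.3242 -0.0226  0.9457] tilt x/y deg 18.920716729398894 -1.3705109375206086 dialc [0.432  0.1094 0.1392] mouth [0.4628 0.1115 0.0493] rms 1.5694862455726533
s -0.0006870839966990796 lat [-0.0023  0.0007 -0.0011] dial s 0.09377406917658636
```

View pics/v9.png

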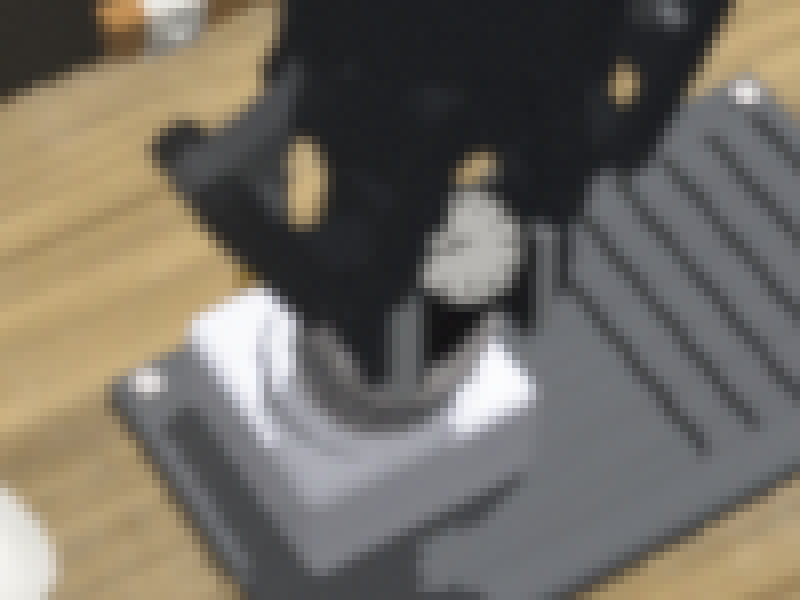

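Call:
{"method": "jog_arm", "body": {
  "motion": [
    {"dx": -0.06,"dy": 0,"dz": 0.12,"turn": 0},
    {"dx": 0,"dy": 0,"dz": 0,"turn": 0},
    {"dx": 0,"dy": 0,"dz": 0,"turn": 0},
    {"dx": 0,"dy": 0,"dz": 0,"turn": 0},
    {"dx": 0,"dy": 0,"dz": 0,"turn": 0}
  ],
  "grip_force": 40
}}

```text
time: 22.9
tool_pos: [0.4307, 0.1092, 0.0991]
tcp_rot: [-3.141, -0.045, 0.005]
wrist_force: [-15.6, -2.0, 24.3]
width: 0.323
```

Call:
{"method": "jog_arm", "body": {
  "motion": [
    {"dx": -0.1,"dy": 0,"dz": -0.05,"turn": 0},
    {"dx": -0.1,"dy": 0,"dz": -0.05,"turn": 0},
    {"dx": 0,"dy": 0,"dz": 0,"turn": 0},
    {"dx": 0,"dy": 0,"dz": 0,"turn": 0},
    {"dx": 0,"dy": 0,"dz": 0,"turn": 0}
  ],
  "grip_force": 30
}}

```text
time: 23.32
tool_pos: [0.4304, 0.1092, 0.0989]
tcp_rot: [-3.141, -0.045, -0.0]
wrist_force: [-13.5, -1.8, 24.9]
width: 0.317
```

Call:
{"method": "jog_arm", "body": {
  "motion": [
    {"dx": 0,"dy": 0,"dz": 0,"turn": 0},
    {"dx": 0,"dy": 0,"dz": 0,"turn": 0},
    {"dx": 0,"dy": 0,"dz": 0,"turn": 0},
    {"dx": 0,"dy": 0,"dz": 0,"turn": 0},
    {"dx": 0,"dy": 0,"dz": 0,"turn": 0},
    {"dx": 0,"dy": 0,"dz": 0,"turn": 0}
  ],
  "grip_force": 60
}}

```text
time: 23.82
tool_pos: [0.4304, 0.1092, 0.0989]
tcp_rot: [-3.141, -0.045, -0.0]
wrist_force: [-13.0, -2.4, 24.0]
width: 0.322
```

Run:
```python
from h import *
np.set_printoptions(precision=4,suppress=True)
a,d=snap('scene','s10'); s=bot.read_state(); print(s['time'],s['tool_pos'],s['wrist_force'],s['width'])
v,u=np.mgrid[:420,:560]; ax=np.array([-.4226,-.0097,.9063])
O=np.array([.4648,.1108,.051])
for n in('s8','s9','s10'):
    im=cv2.imread(f'pics/{n}.png').astype(int); P=back('scene',u,v,np.load(f'pics/{n}.npy')); w=P-O; t=w@ax; r=np.linalg.norm(w-t[...,None]*ax,axis=-1)
    D=P[(t>.085)&(t<.108)&(r<.013)&(im.min(2)>110)]; c=D.mean(0); N=np.linalg.svd(D-c)[2][2]; N*=np.sign(N[2])
    sh=P[(t>.034)&(t<.055)&(r>.0165)&(r<.0195)]
    print(n,'dial s',np.median((D-O)@ax),'tilt',np.degrees(np.arctan2(-N[0],N[2])),np.degrees(np.arctan2(N[1],N[2])),'shoulder s',np.median((sh-O)@ax),len(D),len(sh))
    for nm,b in dict(spR=(-.13,-.09),spL=(.19,.23)).items():
        m=(P[...,0]>.4)&(P[...,0]<.58)&(P[...,1]>b[0])&(P[...,1]<b[1])&(P[...,2]>.0065)&(P[...,2]<.03); print(nm,m.sum(),P[m].mean(0),end=' ')
    print()
```

```text
23.8667 [0.4304 0.1092 0.0989] [-13.1652  -1.4701  23.8384] 0.3163004096044608
s8 dial s 0.1017300406805145 tilt 25.349747164371813 -1.940179843286173 shoulder s 0.048819399887273976 116 20
spR 96 [ 0.4956 -0.1225  0.0093] spL 167 [0.4403 0.2066 0.0095] 
s9 dial s 0.09487931397944994 tilt 24.359280543953865 -1.922824667993265 shoulder s 0.04211757357004038 117 23
spR 92 [ 0.4957 -0.1231  0.0093] spL 164 [0.4406 0.2061 0.0096] 
s10 dial s 0.0948552585001159 tilt 26.385575863721762 -1.6083312979348274 shoulder s 0.04198836614601375 117 19
spR 96 [ 0.4921 -0.1228  0.0093] spL 166 [0.4407 0.2062 0.0096]
```

```bash
python3 -c "
from workcell import bot
print(bot.finish_job()); s=bot.read_state(); print(s['time'],s['tool_pos'],s['wrist_force'])"
```

```text
the job is handed in; nothing more can be done
None
the job is handed in; nothing more can be done
```

The job is handed in. Both corks are in the waste pot, and the gauge is snapped over the catch balls and still held pressed home on the valve seat. It finished at about 23.9 s of the 61 s allowed.

**Corks:** A close picture of the pot shows both inside. I first dropped cork 2 on the worktop beside the pot because I had misjudged the pot's position. I then re-measured the pot, picked the cork up and put it in. While I was lowering to pick it up, something pushed sideways on the gripper. That was about 19 N at the wrist, most likely the gripper touching the pot, and below the 40 N limit.

**Gauge:** The arm can only point straight down, so I tipped the gauge to about 24° in the grip against the deck's back edge before pushing it along the nipple's axis. The catch's force peak fell between readings. I take the snap from the gauge resting about 6 mm above the seat with almost no force on it.

**Last checks:**
- **Depth:** the dial was 94.9 mm and the shoulder 42.0 mm above the seat along the axis, against 95 and 42 mm expected when fully down.
- **Tilt:** measured at about 26.4°, against 25°. Repeat readings scatter by 1–2°. One overall fit gave only about 19°, but I discounted it because it had picked up points from the block.
- **Force:** the hand holds it home with about 30 N along the axis, against about 11 N from the spring. It briefly reached about 41 N along the axis, measured at the wrist, when I tested the stop, and the gauge did not move any further.
- **Bystanders:** the spoon readings varied by no more than 4 mm between the last three pictures, with no contact seen. I did not re-measure the glass and the cup, but nothing went near them.

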